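# Clamp a seed canister in a ratchet clamp

### The job

Fasten the black film canister upright in the ratchet clamp, ready to be opened: stand it on the bed between the two jaws and let go of it, then push the sliding jaw up against it, clicking along the ratchet, until the canister is driven into the V of the far jaw. Snug it up to a push of about 13 N so that it stays firmly clamped when you let go, but never squeeze the canister with more than 20 N, because it cracks.

Things in the scene. Friction and masses are not known exactly. Their poses are not given: they have to be found in the camera images.
- clamp: Ratchet clamp screwed down. Origin on the centre line under the bed, at worktop level; +x: the way the sliding jaw closes, towards the far jaw; +y: the rack's side; z up. Wooden bed x -122 to 150 mm, 104 wide, flat top 12 mm above the worktop. Saw teeth along y 35 to 47 mm, up to 22 mm above the worktop; 4 mm high strip at y -40 mm.
- bed_mid (a point): Point on the bed's top above the clamp's origin, clamp's axes. The far jaw stands on the centre line, but how far along differs and is not measured: feel (or see) it. It is a V pad opening to -x, 50 mm wide, 4 to 36 mm above the bed; its prong tips start between x = 31 and 73 mm. The pad yields on a spring: 2 N at first, 1 N more per mm, solid after 16 mm (18 N).
- jaw (a joint): Travel of the sliding jaw, m: 0 fully open, up to 0.125, grows towards the far jaw. A sprung pawl on it clicks over the rack's teeth every 4 mm and blocks all return: the jaw can only close. Pawl and friction together take up to about 3 N of push. When let go, the jaw falls back by 0 to 4 mm onto the last tooth.
- jaw_tab (a point): In the grey upright tab of the sliding jaw by which it is pushed (or pinched), on its axis, 12 mm below its top, 65 mm above the worktop. Tab 16 mm thick along the clamp's x, 24 mm wide along y. Below 26 mm above the worktop is the 50 mm wide carriage, reaching 12 mm behind the tab's centre. 34 mm are free between tab and jaw face.
- jaw_front (a point): Middle of the front of the sliding jaw's flat steel face, 50 mm ahead of the tab's centre, clamp's axes. The face is 8 mm thick, 56 mm wide along the clamp's y, and stands 4 to 36 mm above the bed.
- can_mid (a point): Centre, half-way up (25.5 mm above its foot), of the upright black film canister with a grey lid: 51 mm high, body 31 mm in diameter up to 44 mm, lid 34 mm in diameter above that, about 50 g. z along its axis. Grip it lightly and by its upper half, so that the fingertips stay clear of the rack when it is set down on the bed.
There are look-alikes about, which are no part of the job. Leave any yellow look-alike of the part that bears can_mid alone.

How it is judged:
On the way, in this order (a step that is already met when the one before it is completed fails the run):
1. the canister stands upright on the bed between the jaws, released (z of can_mid in the frame of clamp between 0.033 and 0.042 m and y of can_mid in the frame of clamp between -0.015 and 0.015 m and x of can_mid in the frame of jaw_front above 0.013 m and x of can_mid in the frame of clamp below 0.095 m and angle between can's own z axis and vertical below 0.12 rad and contact force between the fingers and can below 0.1 N), for 0.2 s.
2. the sliding jaw presses the canister into the far jaw with more than 5 N (z of can_mid in the frame of clamp between 0.033 and 0.042 m and y of can_mid in the frame of clamp between -0.015 and 0.015 m and x of can_mid in the frame of jaw_front above 0.013 m and x of can_mid in the frame of clamp below 0.095 m and angle between can's own z axis and vertical below 0.12 rad and contact force between can and jaw above 5 N), for 0.1 s.
At the end, for the whole second after the job is handed in: The canister stands upright (within 0.12 rad) on the bed, within 15 mm of the clamp's centre line, in front of the sliding jaw, and the jaw, let go and held by its pawl, still presses on it with 3 to 20 N; all at rest (z of can_mid in the frame of clamp between 0.033 and 0.042 m and y of can_mid in the frame of clamp between -0.015 and 0.015 m and x of can_mid in the frame of jaw_front above 0.013 m and x of can_mid in the frame of clamp below 0.095 m and angle between can's own z axis and vertical below 0.12 rad and contact force between can and jaw between 3 and 20 N and linear speed of can below 0.01 m/s); the robot touches nothing.
It fails at once if the sliding jaw squeezes the canister with more than 20 N (contact force between can and jaw above 20 N).
It also fails if it takes over 48 s, if anything falls off the work surface, if the arm or the gripper's body presses on something with over 40 N, if the wrist force passes 120 N, or if a joint passes its speed limit or range.

### The arm

A 6-joint arm with a two-finger parallel gripper is mounted at the origin on the work surface; the furniture and walls round the work are solid. World frame = base frame: x ahead of the robot, y to its left, z up, the work surface at z = 0. Lengths are in m, angles in rad, forces in N, time in s.
With the tool pointing down it reaches from about 0.375 to 0.9 m from the base axis. Payload 3.1 kg.
Tool frame: the origin (TCP) lies midway between the tips of the shut fingers; the grasp point (between the pads) lies r.grasp_offset behind it (r.grasp_offset is the distance from the TCP to the grasp point, in m); x points along the fingers, y is the direction in which the jaws open and shut, and the axes are right-handed (so a half turn about x gives the same grasp; the last joint's range is limited). The gripper opens to 87 mm and grips with 3 to 60 N. Pads are 19 mm wide; open, the fingers measure 117 mm over their backs; the gripper's body (75 mm by 190 mm) begins 51 mm behind the grasp point.
Start: joints at [0.969, 0.527, 1.433, -0, 1.181, -0.178], TCP at [0.257, 0.57, 0.223] pointing down, gripper open.
Joint ranges: [-3.08, 3.08], [-0.75, 2.2], [0.22, 2.44], [-1.43, 4.57], [0, 2.65], [-2.85, 2.85]. Speed limits (rad/s): [2.79, 2.79, 3.14, 3.14, 3.14, 3.14].

### API

Orientations are given as a 3x3 rotation matrix whose columns are the frame's x, y, z axes.
In Python, from cell import sensors, viewer, r gives the robot as it stands.
- The arm moves only by the tool drive_tool, never from a script. Its argument "targets" is text: rows parted by semicolons, each of 7 numbers parted by spaces: the opening, from 0 (shut) to 1 (fully open), then the shift along the world's x, y, z in m, then the turn, a rotation vector about the world's x, y, z in rad. In form: claw dx dy dz ax ay az; .... A call has 1 to 8 rows; each row is the pose to reach, as a shift and turn from the pose commanded when the call began; what a row does not reach only later rows make up. A row lasts 1/10 s, in which the tool goes at most 50 mm and 8.59 degrees, less where a joint would pass 70% of its speed; a pose out of reach is approached as far as the arm can. A call with a gripper value outside its range is refused whole. The fingers move at their own pace and stop on an object; "squeeze" is the grip in N (left out, the last holds). Time passes only in rows, so rows that repeat a pose let the fingers close. It gives the time, the measured TCP pose, the force and the opening at its end, in the units of the state.
- sensors.sense(): the state, without advancing time (a new reading comes with each control period).
- viewer.get_image(name): name is "side" or "top" or "wrist"; returns a dict with "frame" (480x640x3 uint8, blue, green, red), "camera_matrix" (3x3 intrinsics, pixels), "R" (3x3) and "t" (3): a world point X has camera coordinates R X + t; the wrist camera has in their place "hand_eye" (4x4, takes a point from camera to tool coordinates, whose origin is the TCP and whose axes are the tool frame's). Camera axes: x right, y down, z forward; pixel columns grow to the right and rows downward; lengths in m; the calibration is good to about 2 mm. A picture is of the moment at which its call begins: read the wrist's pose just before it. There is no depth.
- r.hand_in(): hands the job in, once; it reports no verdict.
The state is a dict: "time_s": time; "joint_pos": joint angles; "qvel": joint speeds; "joint_efforts": joint torques, N m; "tool_pos": TCP position; "tool_rot": TCP orientation; "wrist_force": force on the tool from outside, world axes, zero at the start; "torque": the same for the moment, N m; "width": opening from 0.0 (shut) to 1.0 (fully open).
Only numpy, scipy, OpenCV 4.12 (cv2) and the standard library are available. Lean on these libraries where they do the work, as an engineer would, in place of code of your own. Each camera call takes 0.05 s, during which the arm holds its last target.

## Working session

There is one attempt and no reset: what is moved stays moved. The work goes in short steps, Python scripts to look and compute and a tool call to move; the robot and the scene stay as the last step left them, time stands still between calls to the robot, and variables do not carry over. Pictures are saved under pics/ and viewed, and the job is handed in when it is done.

Besides the shell and the picture viewer there is one more tool, called after ">>>" as name(argument=value, ...), one argument or row to a line, values as JSON. drive_tool: Moves the arm, as the interface text tells. Its arguments: {"type":"object","properties":{"targets":{"type":"string"},"squeeze":{"type":"number"}},"required":["targets"]}

```bash
mkdir -p pics; ls; python3 - <<'E'
from cell import sensors, viewer, r
import cv2,json
s=sensors.sense();print({k:s[k] for k in ['time_s','tool_pos','tool_rot','width','wrist_force']}, r.grasp_offset)
for n in ['side','top','wrist']:
    d=viewer.get_image(n);cv2.imwrite(f'pics/{n}0.png',d['frame'])
    print(n,{k:v for k,v in d.items() if k!='frame'})
E
```

```text
pics
{'time_s': 0.0, 'tool_pos': array([0.25654038, 0.56911227, 0.22154527]), 'tool_rot': array([[-1.27246762e-03,  4.11221199e-01,  9.11534698e-01],
       [-1.81374894e-03,  9.11532988e-01, -4.11222959e-01],
       [-9.99997546e-01, -2.17656300e-03, -4.14044196e-04]]), 'width': 0.997336873846465, 'wrist_force': array([ 0.57038424, -0.24634796,  0.24956892])} 0.0187
side {'camera_matrix': array([[568.9205726 ,   0.        , 316.79456045],
       [  0.        , 568.9205726 , 249.94091807],
       [  0.        ,   0.        ,   1.        ]]), 'R': array([[-0.95526666, -0.29571375, -0.0043566 ],
       [-0.19839044,  0.6516615 , -0.73210554],
       [ 0.2193327 , -0.69849171, -0.68117729]]), 't': array([0.44578409, 0.22477114, 0.76915421])}
top {'camera_matrix': array([[579.75749421,   0.        , 319.17188773],
       [  0.        , 579.75749421, 242.86376656],
       [  0.        ,   0.        ,   1.        ]]), 'R': array([[-0.02738698, -0.99912975, -0.03145951],
       [-0.99835038,  0.02892724, -0.04959573],
       [ 0.0504626 ,  0.03004934, -0.99827379]]), 't': array([-0.0803304 ,  0.50750728,  1.08320149])}
wrist {'camera_matrix': array([[425.32391265,   0.        , 318.08890064],
       [  0.        , 425.32391265, 242.27249731],
       [  0.        ,   0.        ,   1.        ]]), 'hand_eye': array([[ 6.00383570e-04, -2.72873925e-01,  9.62049614e-01,
        -1.62277077e-01],
       [ 9.99999820e-01,  1.53916251e-04, -5.80410534e-04,
         4.12447779e-05],
       [ 1.03038306e-05,  9.62049789e-01,  2.72873968e-01,
        -7.49660674e-02],
       [ 0.00000000e+00,  0.00000000e+00,  0.00000000e+00,
         1.00000000e+00]])}
```

View pics/side0.png

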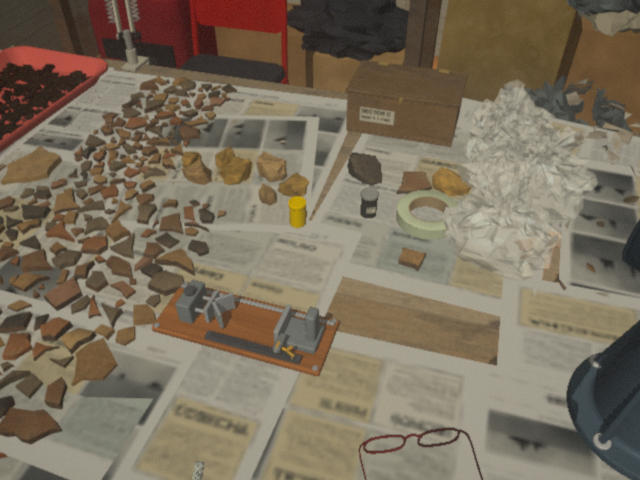

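View pics/top0.png

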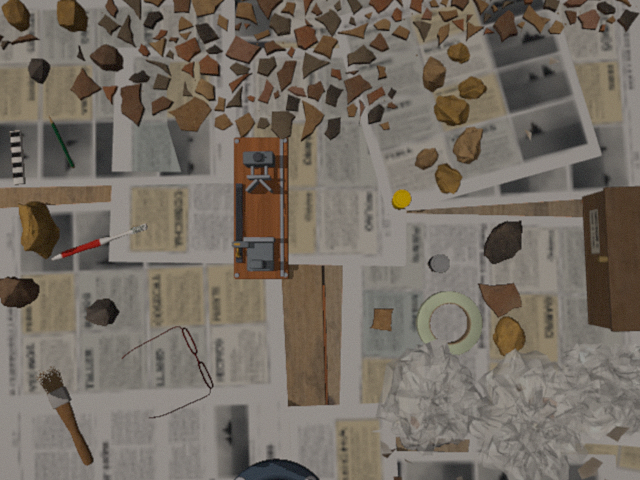

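View pics/wrist0.png

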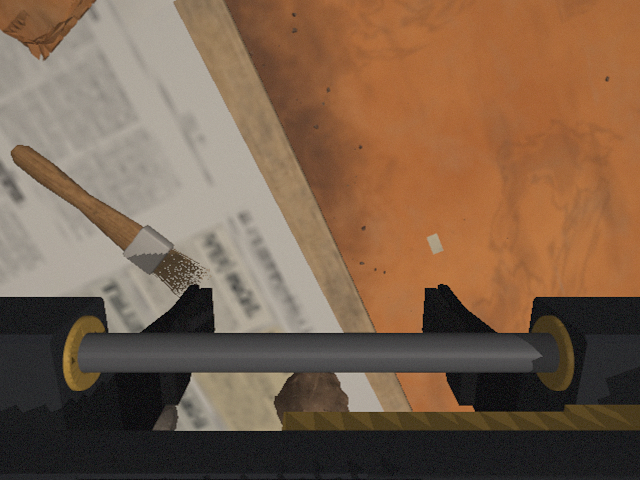

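The top view shows the clamp at about (262,207) with its far-jaw V up (world +x). The sliding jaw is at (262,253). The real canister is the grey lid at (440,263), and the yellow decoy is at (402,199). I'll zoom in for measurements.

```bash
python3 - <<'E'
import cv2,numpy as np
t=cv2.imread('pics/top0.png');s=cv2.imread('pics/side0.png')
a=cv2.resize(t[130:290,215:305],None,fx=3.7,fy=3.7,interpolation=cv2.INTER_CUBIC)
b=cv2.resize(t[240:290,410:470],None,fx=4,fy=4,interpolation=cv2.INTER_CUBIC)
c=np.zeros((600,600,3),np.uint8);c[:a.shape[0],:a.shape[1]]=a;c[:b.shape[0],345:345+b.shape[1]]=b
cv2.imwrite('pics/z0.png',c)
cv2.imwrite('pics/z1.png',cv2.resize(s[270:385,145:345],None,fx=4,fy=4,interpolation=cv2.INTER_CUBIC))
cv2.imwrite('pics/z2.png',cv2.resize(s[170:230,340:400],None,fx=6,fy=6,interpolation=cv2.INTER_CUBIC))
E
```

```text
(no output)
```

View pics/z0.png

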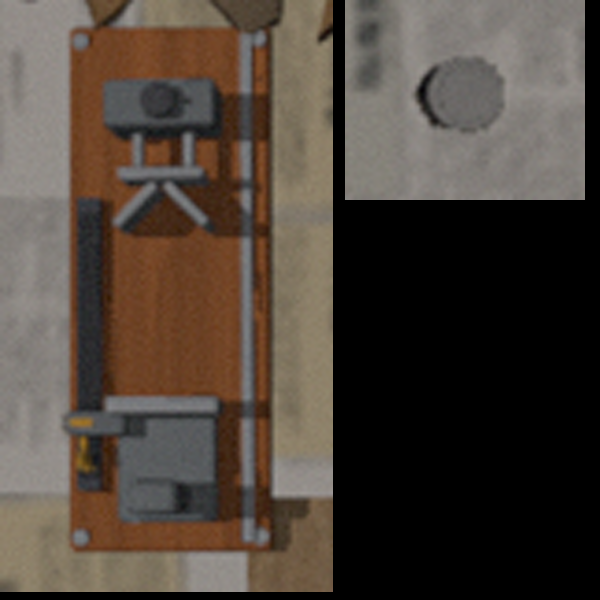

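View pics/z1.png

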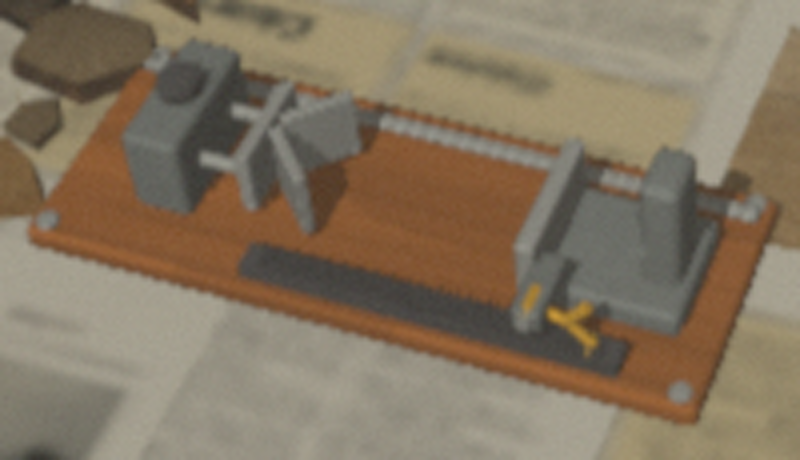

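View pics/z2.png

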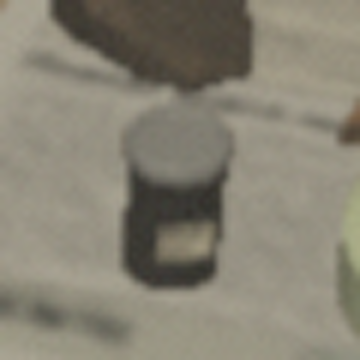

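```bash
cat > h.py <<'E'
import numpy as np,cv2
from cell import sensors, viewer, r
def ray(d,uv,R=None,t=None):
    K=d['camera_matrix'];R=d['R'];t=d['t']
    return -R.T@t, R.T@np.linalg.solve(K,[uv[0],uv[1],1])
def onz(d,uv,z):
    c,v=ray(d,uv);return c+v*(z-c[2])/v[2]
def proj(d,X):
    p=d['camera_matrix']@(d['R']@np.asarray(X)+d['t']);return p[:2]/p[2]
def clean(n):
    return viewer.get_image(n)
E
python3 - <<'E'
from h import *
T=viewer.get_image('top');S=viewer.get_image('side')
f=cv2.GaussianBlur(T['frame'],(3,3),0);hsv=cv2.cvtColor(f,cv2.COLOR_BGR2HSV)
m=np.zeros(f.shape[:2],np.uint8);sub=np.s_[125:290,220:305]
m[sub]=cv2.inRange(hsv,(3,90,30),(16,255,255))[sub]
m=cv2.morphologyEx(m,cv2.MORPH_OPEN,np.ones((3,3)))
cs=max(cv2.findContours(cv2.morphologyEx(m,cv2.MORPH_CLOSE,np.ones((15,15))),0,2)[0],key=cv2.contourArea)
rc=cv2.minAreaRect(cs);print(rc);bx=cv2.boxPoints(rc)
P=np.array([onz(T,p,.012) for p in bx]);print(P.round(4))
print('bed centre',P.mean(0), [np.linalg.norm(P[i]-P[i-1]) for i in range(4)])
z=lambda u,v:(u/3.7+215-.36,v/3.7+130-.36)
for n,p,h in [('screws',(81,41),.013),('',(261,38),.013),('',(261,537),.013),('',(81,537),.013),('prongL',(117,222),.048),('prongR',(209,224),.048),('faceL',(106,397),.048),('faceR',(218,397),.048),('tabcorners',(128,482),.077),('tab',(182,482),.077),('',(128,508),.077),('',(182,508),.077)]:
    print(n,onz(T,z(*p),h).round(4))
hs=cv2.cvtColor(T['frame'],cv2.COLOR_BGR2HSV)
g=T['frame'][245:282,420:460].astype(int)
print('can top',onz(T,(440.2,262.9),.051),'side',onz(S,(369.6,193.6),.051))
E
```

```text
((262.7705383300781, 206.9250946044922), (171.35870361328125, 69.86502838134766), 84.44703674316406)
[[ 0.7366  0.0898  0.012 ]
 [ 0.7449 -0.044   0.012 ]
 [ 0.4192 -0.0672  0.012 ]
 [ 0.41    0.0645  0.012 ]]
bed centre [0.577662   0.01079084 0.012     ] [np.float64(0.3275468035942393), np.float64(0.13405519325131166), np.float64(0.3264768453157061), np.float64(0.13196997167732175)]
screws [0.7048 0.0579 0.013 ]
 [ 0.7032 -0.0353  0.013 ]
 [ 0.4467 -0.029   0.013 ]
 [0.4492 0.0631 0.013 ]
prongL [0.6051 0.0358 0.048 ]
prongR [ 0.6026 -0.0101  0.048 ]
faceL [0.5181 0.0431 0.048 ]
faceR [ 0.5165 -0.0125  0.048 ]
tabcorners [0.475  0.0287 0.077 ]
tab [0.4743 0.0026 0.077 ]
 [0.4625 0.0289 0.077 ]
 [0.4618 0.0029 0.077 ]
can top [ 0.460524   -0.31320347  0.051     ] side [ 0.45953879 -0.30726273  0.051     ]
```

>>> drive_tool(
  targets="1 .02 -.044 0 0 0 .14; 1 .04 -.088 0 0 0 .28; 1 .06 -.132 0 0 0 .402; 1 .08 -.176 0 0 0 .402; 1 .10 -.22 0 0 0 .402; 1 .12 -.264 0 0 0 .402; 1 .14 -.308 0 0 0 .402; 1 .16 -.352 0 0 0 .402",
)

```text
time_s: 1.05
tool_pos: [0.4175, 0.2159, 0.2227]
tool_rot: [[0.001, 0.022, 1.0], [0.0, 1.0, -0.022], [-1.0, 0.0, 0.001]]
wrist_force: [0.6, 0.2, 0.1]
width: 0.994
```

>>> drive_tool(
  targets="1 .005 -.049 0 0 0 0; 1 .01 -.098 0 0 0 0; 1 .015 -.147 0 0 0 0; 1 .02 -.196 0 0 0 0; 1 .025 -.245 0 0 0 0; 1 .03 -.294 0 0 0 0; 1 .035 -.343 0 0 0 0; 1 .035 -.39 0 0 0 0",
)

```text
time_s: 1.85
tool_pos: [0.4524, -0.1749, 0.2228]
tool_rot: [[0.001, 0.022, 1.0], [-0.001, 1.0, -0.022], [-1.0, -0.001, 0.001]]
wrist_force: [0.7, 0.4, -0.8]
width: 1.002
```

>>> drive_tool(
  targets="1 0.005 -.049 0 0 0 0; 1 0.008 -.098 0 0 0 0; 1 .008 -.135 0 0 0 0; 1 .008 -.135 0 0 0 0; 1 .008 -.135 0 0 0 0",
)

```text
time_s: 2.35
tool_pos: [0.4594, -0.3076, 0.2221]
tool_rot: [[-0.001, 0.024, 1.0], [0.001, 1.0, -0.024], [-1.0, 0.001, -0.001]]
wrist_force: [0.3, 0.7, 0.3]
width: 1.0
```

```bash
python3 - <<'E'
from h import *
s=sensors.sense();print(s['time_s'],s['tool_pos'],s['tool_rot'],s['joint_pos'])
d=viewer.get_image('wrist');cv2.imwrite('pics/w1.png',d['frame'])
E
```

```text
2.35 [ 0.45944285 -0.30757174  0.22210433] [[-7.00012328e-04  2.37951469e-02  9.99716610e-01]
 [ 1.39619210e-03  9.99715904e-01 -2.37941525e-02]
 [-9.99998780e-01  1.37914024e-03 -7.33036053e-04]] [-7.92332189e-01  4.31637268e-01  1.61448357e+00  5.41662473e-04
  1.09695749e+00 -2.33957913e+00]
```

View pics/w1.png

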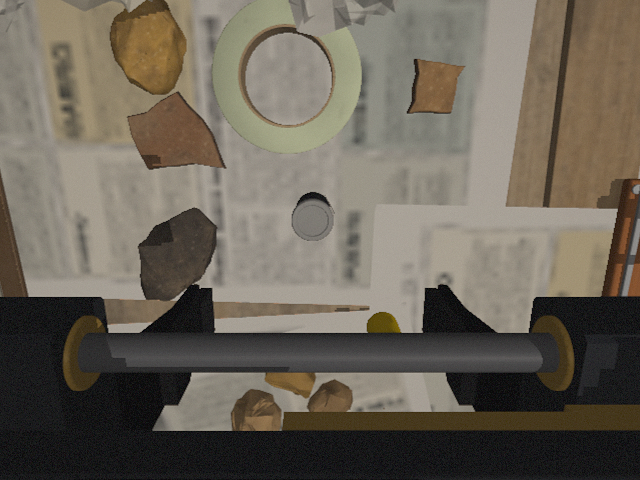

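The canister lid sits at (313,219) in the wrist view, and the yellow decoy is at (383,323). Next step is to compute the position.

```bash
cat >> h.py <<'E'
def wpt(d,s,uv,z):
    H=d['hand_eye'];Rt=s['tool_rot'];p=s['tool_pos']
    v=Rt@H[:3,:3]@np.linalg.solve(d['camera_matrix'],[uv[0],uv[1],1]);c=p+Rt@H[:3,3]
    return c+v*(z-c[2])/v[2]
E
python3 - <<'E'
from h import *
s=sensors.sense();d=viewer.get_image('wrist')
g=cv2.cvtColor(d['frame'],cv2.COLOR_BGR2GRAY)[185:250,285:345]
c=cv2.HoughCircles(cv2.medianBlur(cv2.resize(g,None,fx=4,fy=4),5),cv2.HOUGH_GRADIENT,1.5,200,param1=100,param2=20,minRadius=60,maxRadius=100)[0][0]
print(c/4); uv=(c[0]/4+285,c[1]/4+185);print(uv,wpt(d,s,uv,.051),wpt(d,s,(313,219),.051))
E
```

```text
[26.0625 35.4375 21.4125]
(np.float32(311.0625), np.float32(220.4375)) [ 0.4603747  -0.31175524  0.051     ] [ 0.45922913 -0.3101697   0.051     ]
```

>>> drive_tool(
  targets="1 .0005 -.003 -.045 0 0 0; 1 .0005 -.003 -.09 0 0 0; 1 .0005 -.003 -.135 0 0 0; 1 .0005 -.003 -.175 0 0 0; 1 .0005 -.003 -.204 0 0 0; 1 .0005 -.003 -.204 0 0 0; 1 .0005 -.003 -.204 0 0 0",
)

```text
time_s: 3.15
tool_pos: [0.4607, -0.3091, 0.0189]
tool_rot: [[-0.001, 0.02, 1.0], [0.001, 1.0, -0.02], [-1.0, 0.001, -0.001]]
wrist_force: [0.6, -0.9, 0.5]
width: 0.999
```

>>> drive_tool(
  targets="0.2 0 0 0 0 0 0; 0.2 0 0 0 0 0 0; 0.2 0 0 0 0 0 0; 0.2 0 0 0 0 0 0; 0.2 0 0 0 0 0 0; 0.2 0 0 0 0 0 0; 0.2 0 0 0 0 0 0; 0.2 0 0 0 0 0 0",
  squeeze=6,
)

```text
time_s: 3.95
tool_pos: [0.4605, -0.3104, 0.0185]
tool_rot: [[0.0, 0.022, 1.0], [-0.0, 1.0, -0.022], [-1.0, -0.0, 0.0]]
wrist_force: [-0.6, 0.6, -1.2]
width: 0.373
```

```bash
python3 - <<'E'
from h import *
s=sensors.sense();print(s['time_s'],s['tool_pos'],s['width'])
d=viewer.get_image('wrist');S=viewer.get_image('side')
o=np.hstack([cv2.resize(d['frame'],(400,300)),cv2.resize(S['frame'][150:240,310:430],(400,300))]);cv2.imwrite('pics/g1.png',o)
E
```

```text
3.95 [ 0.46048674 -0.31041833  0.01848651] 0.3734009516648274
```

View pics/g1.png

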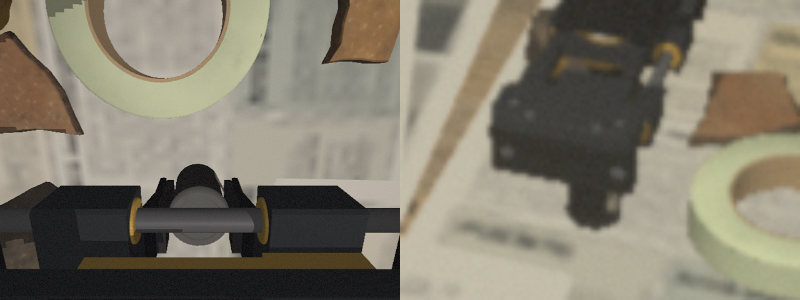

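>>> drive_tool(
  targets="0.2 0 0 .01 0 0 0; 0.2 0 0 .05 0 0 0; 0.2 0 0 .09 0 0 0; .2 .013 .037 .12 0 0 0; .2 .03 .083 .13 0 0 0; .2 .047 .128 .13 0 0 0; .2 .064 .174 .13 0 0 0; .2 .081 .22 .13 0 0 0",
)

```text
time_s: 4.85
tool_pos: [0.5418, -0.0885, 0.1495]
tool_rot: [[0.001, 0.022, 1.0], [-0.0, 1.0, -0.022], [-1.0, -0.0, 0.001]]
wrist_force: [0.9, -0.7, -0.4]
width: 0.376
```

>>> drive_tool(
  targets=".2 .017 .046 0 0 0 0; .2 .034 .09 0 0 0 0; .2 .0385 .1045 0 0 0 0; .2 .0385 .1045 0 0 0 0; .2 .0385 .1045 0 0 0 0",
)

```text
time_s: 5.35
tool_pos: [0.5794, 0.0136, 0.1487]
tool_rot: [[-0.001, 0.021, 1.0], [-0.001, 1.0, -0.021], [-1.0, -0.001, -0.001]]
wrist_force: [-0.0, -0.1, -1.1]
width: 0.37
```

```bash
python3 - <<'E'
from h import *
s=sensors.sense();print(s['time_s'],s['tool_pos'],s['width'])
d=viewer.get_image('wrist');S=viewer.get_image('side')
cv2.imwrite('pics/w2.png',d['frame']);cv2.imwrite('pics/s2.png',cv2.resize(S['frame'][180:380,140:390],None,fx=3,fy=3))
E
```

```text
5.35 [0.57938472 0.01363021 0.14865025] 0.36957018759976074
```

View pics/w2.png

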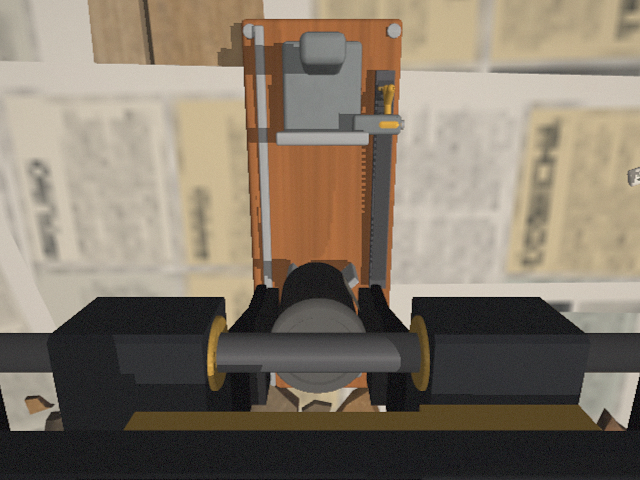

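View pics/s2.png

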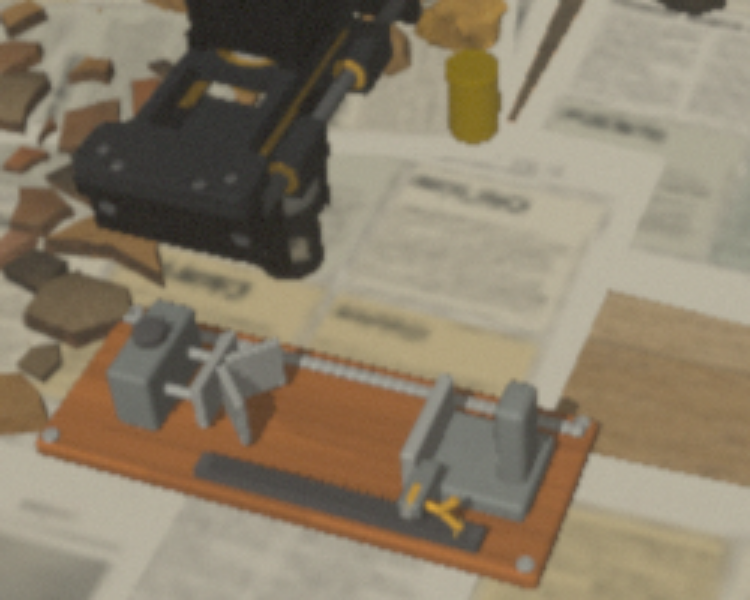

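```bash
python3 - <<'E'
from h import *
s=sensors.sense();d=viewer.get_image('wrist')
for n,uv,z in [('scr-',(249,31),.013),('scr+',(394,31),.013),('faceR',(277,146),.048),('faceL',(368,145),.048),('tabtop',(302,40),.077),('tabtop',(345,40),.077),('tabback',(323,33),.077),('tabfront',(323,70),.077)]:
    print(n,wpt(d,s,uv,z).round(4))
E
```

```text
scr- [ 0.4476 -0.0285  0.013 ]
scr+ [0.4498 0.064  0.013 ]
faceR [ 0.5179 -0.0108  0.048 ]
faceL [0.5186 0.0441 0.048 ]
tabtop [0.4646 0.0072 0.077 ]
tabtop [0.4651 0.0288 0.077 ]
tabback [0.4616 0.0178 0.077 ]
tabfront [0.4789 0.0175 0.077 ]
```

>>> drive_tool(
  targets=".2 0 .001 -.04 0 0 0; .2 0 .001 -.08 0 0 0; .2 0 .001 -.105 0 0 0; .2 0 .001 -.113 0 0 0; .2 0 .001 -.1165 0 0 0; .2 0 .001 -.1175 0 0 0; .2 0 .001 -.1175 0 0 0; .2 0 .001 -.1175 0 0 0",
)

```text
time_s: 6.3
tool_pos: [0.581, 0.015, 0.0324]
tool_rot: [[0.003, 0.022, 1.0], [-0.0, 1.0, -0.022], [-1.0, -0.0, 0.003]]
wrist_force: [-0.1, 0.4, -0.4]
width: 0.374
```

>>> drive_tool(
  targets=".2 0 0 -.001 0 0 0; .2 0 0 -.001 0 0 0; .2 0 0 -.001 0 0 0",
)

```text
time_s: 6.6
tool_pos: [0.5802, 0.0153, 0.0304]
tool_rot: [[0.001, 0.022, 1.0], [-0.0, 1.0, -0.022], [-1.0, -0.0, 0.001]]
wrist_force: [-0.2, 0.5, 1.0]
width: 0.371
```

```bash
python3 - <<'E'
from h import *
s=sensors.sense();print(s['time_s'],s['tool_pos'],s['width'],s['wrist_force'])
S=viewer.get_image('side')
cv2.imwrite('pics/s3.png',cv2.resize(S['frame'][220:380,140:350],None,fx=3.7,fy=3.7))
E
```

```text
6.6 [0.58021607 0.01527349 0.03043706] 0.370672343765214 [-0.21305848  0.53941898  1.00858161]
```

View pics/s3.png

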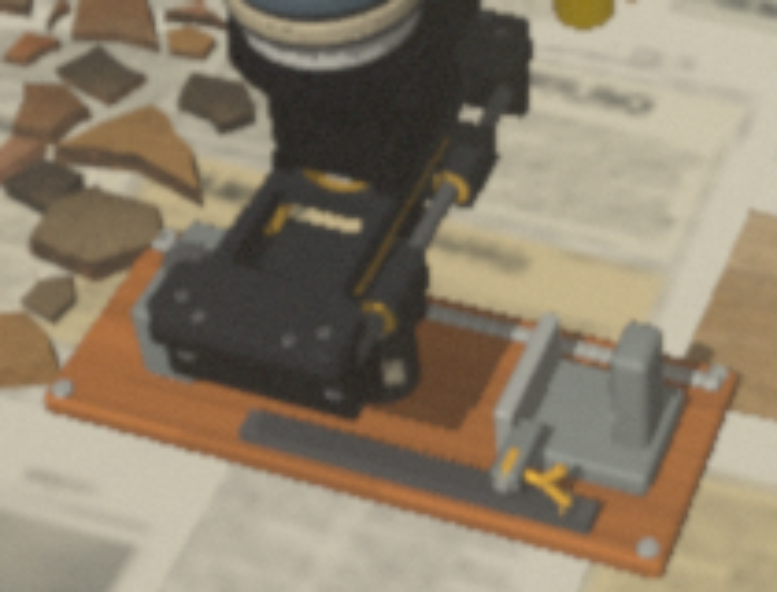

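>>> drive_tool(
  targets=".8 0 0 0 0 0 0; .8 0 0 0 0 0 0; .8 0 0 0 0 0 0; .8 0 0 0 0 0 0; .8 0 0 0 0 0 0; .8 0 0 .03 0 0 0; .8 0 0 .075 0 0 0; .8 0 0 .12 0 0 0",
)

```text
time_s: 7.45
tool_pos: [0.5792, 0.0153, 0.1505]
tool_rot: [[-0.002, 0.022, 1.0], [0.0, 1.0, -0.022], [-1.0, 0.0, -0.002]]
wrist_force: [0.4, -0.7, 0.6]
width: 0.801
```

>>> drive_tool(
  targets=".8 -.04 0 0 0 0 0; .8 -.09 0 0 0 0 0; .8 -.14 0 0 0 0 0; .8 -.14 0 0 0 0 0",
)

```text
time_s: 7.85
tool_pos: [0.4272, 0.0178, 0.1486]
tool_rot: [[-0.017, 0.022, 1.0], [0.004, 1.0, -0.022], [-1.0, 0.003, -0.017]]
wrist_force: [0.2, 0.2, -0.2]
width: 0.799
```

```bash
python3 - <<'E'
from h import *
s=sensors.sense();print(s['time_s'],s['tool_pos'],s['width'],s['wrist_force'])
S=viewer.get_image('side')
cv2.imwrite('pics/s4.png',cv2.resize(S['frame'][220:380,140:350],None,fx=3.7,fy=3.7))
d=viewer.get_image('wrist');cv2.imwrite('pics/w4.png',d['frame'])
E
```

```text
7.85 [0.42721531 0.01782408 0.14861482] 0.7989844629689945 [ 0.24736762  0.23915779 -0.15565418]
```

View pics/s4.png

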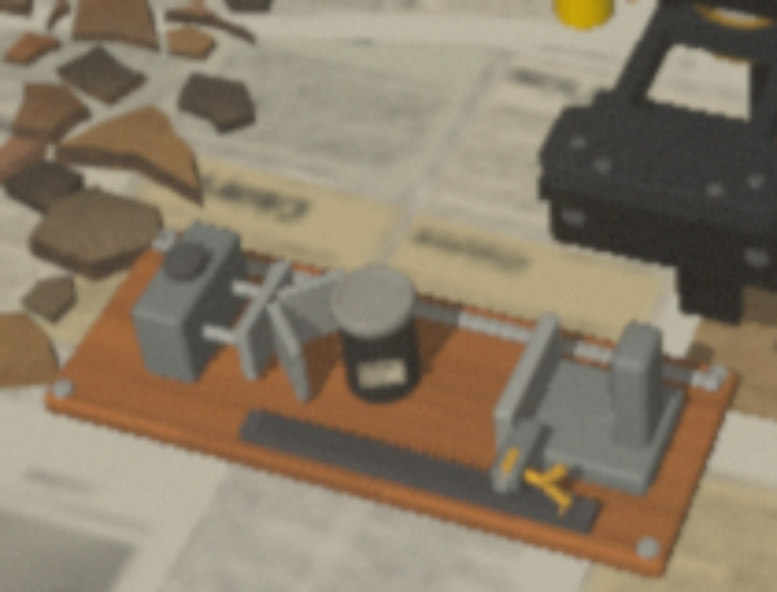

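View pics/w4.png

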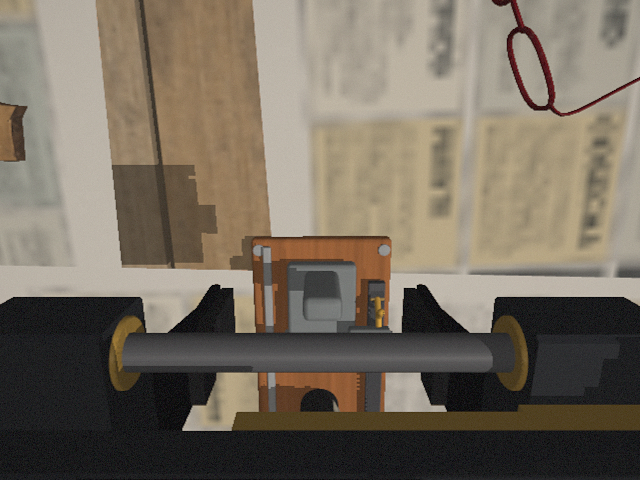

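The canister stands upright on the bed in front of the V, at side crop (375,330), and has been released. Next I close the fingers and come down behind the tab.

>>> drive_tool(
  targets="0 0 0 0 0 0 0; 0 0 0 0 0 0 0; 0 0 0 0 0 0 0; 0 0 0 0 0 0 0; 0 0 0 0 0 0 0; 0 0 0 0 0 0 0; 0 0 0 0 0 0 0; 0 0 0 0 0 0 0",
)

```text
time_s: 8.75
tool_pos: [0.44, 0.0152, 0.15]
tool_rot: [[-0.0, 0.022, 1.0], [-0.0, 1.0, -0.022], [-1.0, -0.0, -0.0]]
wrist_force: [-0.4, -0.4, -0.7]
width: 0.156
```

>>> drive_tool(
  targets="0 -.003 .0025 -.03 0 0 0; 0 -.003 .0025 -.07 0 0 0; 0 -.003 .0025 -.105 0 0 0; 0 -.003 .0025 -.105 0 0 0; 0 -.003 .0025 -.105 0 0 0",
)

```text
time_s: 9.25
tool_pos: [0.4366, 0.0177, 0.0449]
tool_rot: [[-0.002, 0.022, 1.0], [0.0, 1.0, -0.022], [-1.0, 0.0, -0.002]]
wrist_force: [0.7, -0.3, 0.2]
width: 0.006
```

```bash
python3 - <<'E'
from h import *
s=sensors.sense();print(s['time_s'],s['tool_pos'],s['width'],s['wrist_force'])
S=viewer.get_image('side')
cv2.imwrite('pics/s5.png',cv2.resize(S['frame'][220:380,140:350],None,fx=3.7,fy=3.7))
E
```

```text
9.25 [0.43662588 0.01774954 0.04492829] 0.005744233339912447 [ 0.67240128 -0.31948695  0.20137662]
```

View pics/s5.png

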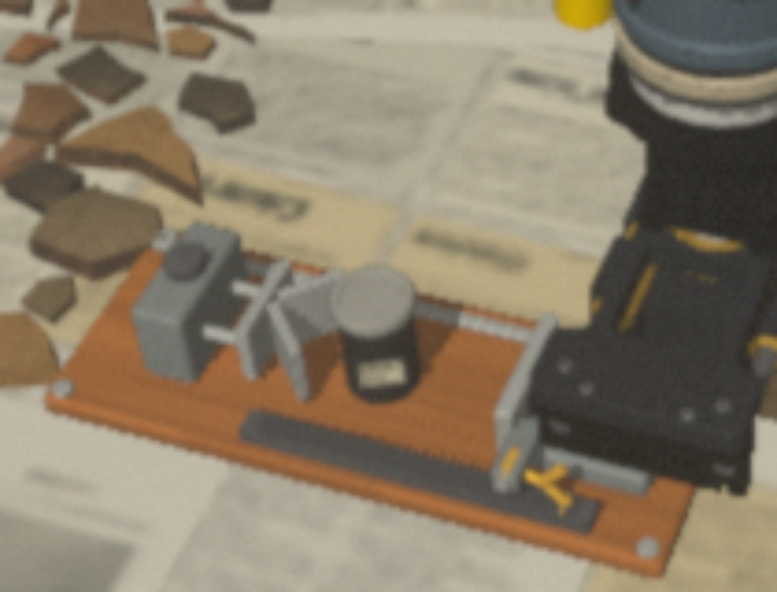

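>>> drive_tool(
  targets="0 .005 0 0 0 0 0; 0 .010 0 0 0 0 0; 0 .013 0 0 0 0 0; 0 .016 0 0 0 0 0; 0 .02 -.0004 0 0 0 0; 0 .025 -.0005 0 0 0 0; 0 .03 -.0006 0 0 0 0; 0 .035 -.0007 0 0 0 0",
)

```text
time_s: 10.1
tool_pos: [0.4719, 0.0172, 0.0449]
tool_rot: [[-0.001, 0.022, 1.0], [0.0, 1.0, -0.022], [-1.0, 0.0, -0.001]]
wrist_force: [-2.2, 1.9, 2.1]
width: 0.004
```

>>> drive_tool(
  targets="0 .004 -.0001 0 0 0 0; 0 .008 -.0002 0 0 0 0; 0 .012 -.0003 0 0 0 0; 0 .016 -.0004 0 0 0 0; 0 .019 -.0004 0 0 0 0; 0 .022 -.0005 0 0 0 0; 0 .022 -.0005 0 0 0 0; 0 .022 -.0005 0 0 0 0",
)

```text
time_s: 10.9
tool_pos: [0.4952, 0.0161, 0.0452]
tool_rot: [[0.002, 0.022, 1.0], [-0.001, 1.0, -0.022], [-1.0, -0.001, 0.003]]
wrist_force: [-1.7, -0.0, -0.6]
width: 0.004
```

```bash
python3 - <<'E'
from h import *
s=sensors.sense();print(s['time_s'],s['tool_pos'],s['width'],s['wrist_force'])
S=viewer.get_image('side')
cv2.imwrite('pics/s6.png',cv2.resize(S['frame'][220:380,140:350],None,fx=3.7,fy=3.7))
E
```

```text
10.9 [0.49519417 0.01614125 0.04517284] 0.004076161807206841 [-1.7431743  -0.00414902 -0.63215224]
```

View pics/s6.png

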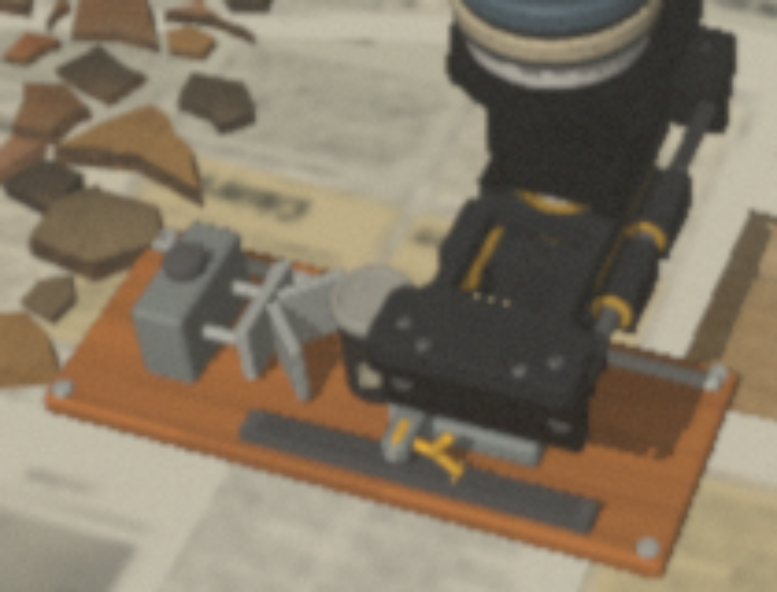

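>>> drive_tool(
  targets="0 .0015 0 0 0 0 0; 0 .003 0 0 0 0 0; 0 .0045 -.0001 0 0 0 0; 0 .006 -.0001 0 0 0 0; 0 .006 -.0001 0 0 0 0; 0 .006 -.0001 0 0 0 0",
)

```text
time_s: 11.55
tool_pos: [0.5, 0.0163, 0.045]
tool_rot: [[0.0, 0.022, 1.0], [-0.0, 1.0, -0.022], [-1.0, -0.0, 0.0]]
wrist_force: [-3.4, -2.7, 1.1]
width: 0.005
```

>>> drive_tool(
  targets="0 .0015 0 0 0 0 0; 0 .003 0 0 0 0 0; 0 .004 -.0001 0 0 0 0; 0 .004 -.0001 0 0 0 0; 0 .004 -.0001 0 0 0 0",
)

```text
time_s: 12.05
tool_pos: [0.5041, 0.0164, 0.045]
tool_rot: [[0.0, 0.022, 1.0], [0.0, 1.0, -0.022], [-1.0, 0.0, 0.0]]
wrist_force: [-3.2, -0.9, 0.7]
width: 0.006
```

```bash
python3 - <<'E'
from h import *
s=sensors.sense();print(s['time_s'],s['tool_pos'],s['width'],s['wrist_force'])
S=viewer.get_image('side');T=viewer.get_image('top')
o=np.hstack([cv2.resize(S['frame'][270:370,160:285],(500,400)),cv2.resize(T['frame'][130:230,225:300],(300,400))])
cv2.imwrite('pics/s7.png',o)
E
```

```text
12.05 [0.50411033 0.01636515 0.04502051] 0.006015522644265791 [-3.19038523 -0.88111506  0.73051583]
```

View pics/s7.png

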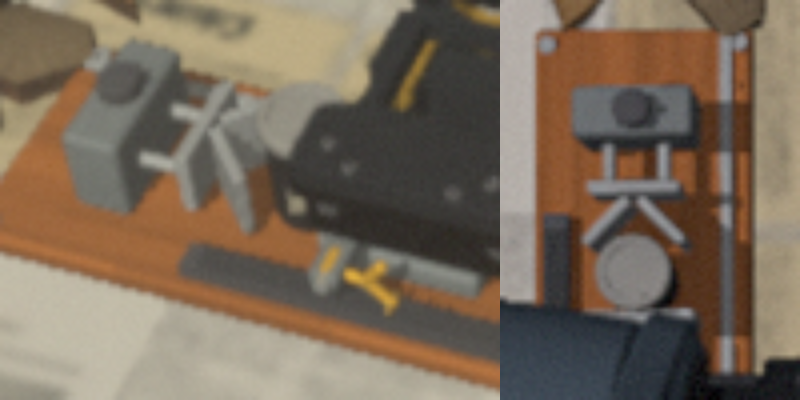

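>>> drive_tool(
  targets="0 .001 0 0 0 0 0; 0 .002 0 0 0 0 0; 0 .003 -.0001 0 0 0 0; 0 .003 -.0001 0 0 0 0; 0 .003 -.0001 0 0 0 0",
)

```text
time_s: 12.65
tool_pos: [0.507, 0.0163, 0.045]
tool_rot: [[-0.0, 0.022, 1.0], [0.0, 1.0, -0.022], [-1.0, 0.0, -0.0]]
wrist_force: [-3.7, -0.2, 0.6]
width: 0.006
```

>>> drive_tool(
  targets="0 .001 0 0 0 0 0; 0 .002 0 0 0 0 0; 0 .003 -.0001 0 0 0 0; 0 .003 -.0001 0 0 0 0; 0 .003 -.0001 0 0 0 0",
)

```text
time_s: 13.15
tool_pos: [0.5104, 0.0162, 0.0451]
tool_rot: [[0.001, 0.022, 1.0], [0.0, 1.0, -0.022], [-1.0, 0.0, 0.001]]
wrist_force: [-2.0, 1.5, 0.4]
width: 0.002
```

```bash
python3 - <<'E'
from h import *
s=sensors.sense();print(s['time_s'],s['tool_pos'],s['width'],s['wrist_force'])
T=viewer.get_image('top')
cv2.imwrite('pics/s8.png',cv2.resize(T['frame'][130:230,225:300],(450,600)))
E
```

```text
13.15 [0.51037732 0.01617668 0.04505031] 0.0020373717080410143 [-1.98614716  1.51336278  0.42429393]
```

View pics/s8.png

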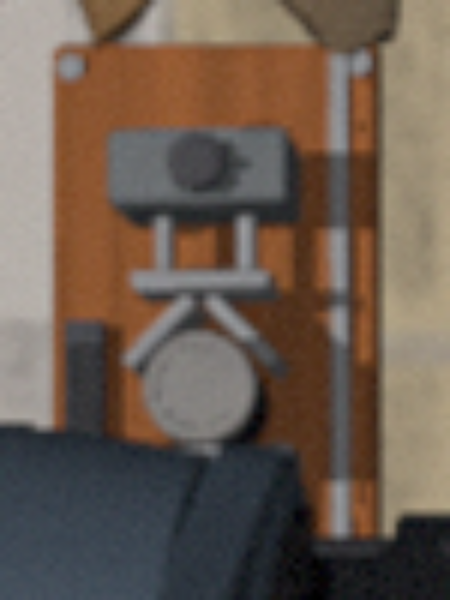

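>>> drive_tool(
  targets="0 .001 0 0 0 0 0; 0 .002 0 0 0 0 0; 0 .002 0 0 0 0 0; 0 .002 0 0 0 0 0",
)

```text
time_s: 13.6
tool_pos: [0.5118, 0.0162, 0.0451]
tool_rot: [[-0.0, 0.022, 1.0], [0.0, 1.0, -0.022], [-1.0, 0.0, -0.0]]
wrist_force: [-3.9, 0.3, 0.8]
width: 0.003
```

>>> drive_tool(
  targets="0 .001 0 0 0 0 0; 0 .002 0 0 0 0 0; 0 .002 0 0 0 0 0; 0 .002 0 0 0 0 0",
)

```text
time_s: 14.0
tool_pos: [0.5145, 0.0161, 0.045]
tool_rot: [[0.001, 0.022, 1.0], [-0.0, 1.0, -0.022], [-1.0, -0.0, 0.001]]
wrist_force: [-2.2, 0.7, 0.6]
width: 0.008
```

>>> drive_tool(
  targets="0 .001 0 0 0 0 0; 0 .002 0 0 0 0 0; 0 .002 0 0 0 0 0; 0 .002 0 0 0 0 0",
)

```text
time_s: 14.4
tool_pos: [0.5152, 0.0161, 0.0451]
tool_rot: [[-0.002, 0.022, 1.0], [0.0, 1.0, -0.022], [-1.0, 0.0, -0.002]]
wrist_force: [-4.7, -0.2, 2.8]
width: 0.005
```

>>> drive_tool(
  targets="0 .001 0 0 0 0 0; 0 .002 0 0 0 0 0; 0 .002 0 0 0 0 0; 0 .002 0 0 0 0 0",
)

```text
time_s: 14.8
tool_pos: [0.5167, 0.0161, 0.0451]
tool_rot: [[-0.003, 0.022, 1.0], [0.0, 1.0, -0.022], [-1.0, 0.0, -0.003]]
wrist_force: [-5.2, -0.6, 3.9]
width: 0.005
```

>>> drive_tool(
  targets="0 .001 0 0 0 0 0; 0 .002 0 0 0 0 0; 0 .002 0 0 0 0 0; 0 .002 0 0 0 0 0",
)

```text
time_s: 15.2
tool_pos: [0.5179, 0.0161, 0.0451]
tool_rot: [[-0.004, 0.021, 1.0], [0.0, 1.0, -0.021], [-1.0, 0.0, -0.004]]
wrist_force: [-7.1, -1.1, 5.0]
width: 0.007
```

```bash
python3 - <<'E'
from h import *
T=viewer.get_image('top');S=viewer.get_image('side')
s=sensors.sense();print(s['time_s'],s['tool_pos'],s['wrist_force'])
o=np.hstack([cv2.resize(S['frame'][270:370,160:285],(500,400)),cv2.resize(T['frame'][130:230,225:300],(300,400))])
cv2.imwrite('pics/s9.png',o)
E
```

```text
15.3 [0.51793065 0.01606985 0.04506352] [-6.67171647 -2.40821146  4.41806038]
```

View pics/s9.png

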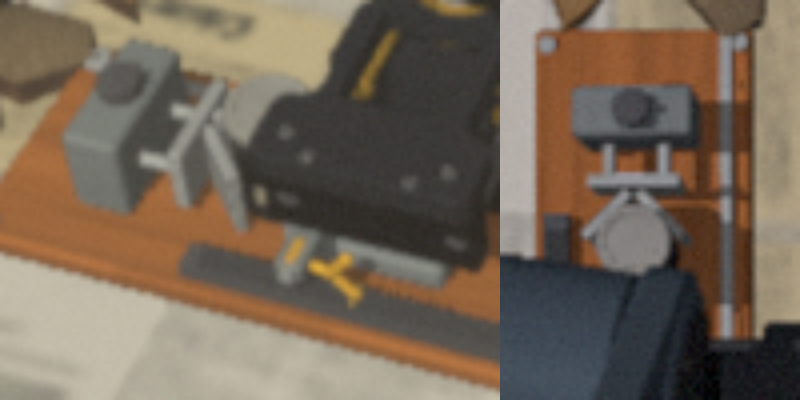

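>>> drive_tool(
  targets="0 .001 0 0 0 0 0; 0 .002 0 0 0 0 0; 0 .002 0 0 0 0 0; 0 .002 0 0 0 0 0",
)

```text
time_s: 15.7
tool_pos: [0.5187, 0.0161, 0.0449]
tool_rot: [[-0.007, 0.021, 1.0], [0.0, 1.0, -0.021], [-1.0, 0.0, -0.007]]
wrist_force: [-8.1, -1.6, 6.2]
width: 0.005
```

>>> drive_tool(
  targets="0 .001 0 0 0 0 0; 0 .002 0 0 0 0 0; 0 .002 0 0 0 0 0; 0 .002 0 0 0 0 0",
)

```text
time_s: 16.1
tool_pos: [0.5199, 0.0162, 0.0449]
tool_rot: [[-0.008, 0.021, 1.0], [0.0, 1.0, -0.021], [-1.0, 0.0, -0.008]]
wrist_force: [-10.1, -2.5, 6.6]
width: 0.004
```

>>> drive_tool(
  targets="0 .001 0 0 0 0 0; 0 .002 0 0 0 0 0; 0 .002 0 0 0 0 0; 0 .002 0 0 0 0 0",
)

```text
time_s: 16.5
tool_pos: [0.5218, 0.0161, 0.0449]
tool_rot: [[-0.009, 0.021, 1.0], [0.0, 1.0, -0.021], [-1.0, 0.0, -0.009]]
wrist_force: [-10.6, -2.7, 8.1]
width: 0.006
```

>>> drive_tool(
  targets="0 .001 0 0 0 0 0; 0 .0015 0 0 0 0 0; 0 .0015 0 0 0 0 0; 0 .0015 0 0 0 0 0",
)

```text
time_s: 16.9
tool_pos: [0.5219, 0.0162, 0.0448]
tool_rot: [[-0.011, 0.021, 1.0], [0.001, 1.0, -0.021], [-1.0, 0.0, -0.011]]
wrist_force: [-12.8, -3.4, 7.9]
width: 0.005
```

>>> drive_tool(
  targets="0 .001 0 0 0 0 0; 0 .001 0 0 0 0 0; 0 .001 0 0 0 0 0; 0 .001 0 0 0 0 0",
)

```text
time_s: 17.3
tool_pos: [0.5224, 0.0162, 0.0448]
tool_rot: [[-0.012, 0.021, 1.0], [0.001, 1.0, -0.021], [-1.0, 0.0, -0.012]]
wrist_force: [-11.7, -2.6, 8.6]
width: 0.003
```

>>> drive_tool(
  targets="0 .001 0 0 0 0 0; 0 .001 0 0 0 0 0; 0 .001 0 0 0 0 0; 0 .001 0 0 0 0 0",
)

```text
time_s: 17.7
tool_pos: [0.523, 0.0162, 0.0447]
tool_rot: [[-0.013, 0.021, 1.0], [0.001, 1.0, -0.021], [-1.0, 0.0, -0.013]]
wrist_force: [-13.8, -4.1, 9.6]
width: 0.004
```

```bash
python3 - <<'E'
from h import *
T=viewer.get_image('top')
s=sensors.sense();print(s['time_s'],s['tool_pos'],s['wrist_force'])
cv2.imwrite('pics/s10.png',cv2.resize(T['frame'][130:230,225:300],(450,600)))
E
```

```text
17.75 [0.52296787 0.01624408 0.0447371 ] [-13.53779903  -3.4098684    9.1889566 ]
```

View pics/s10.png

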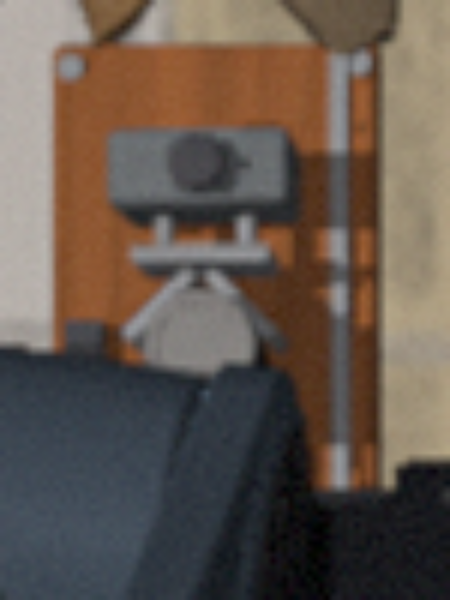

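>>> drive_tool(
  targets="0 -.003 0 0 0 0 0; 0 -.006 0 0 0 0 0; 0 -.010 0 0 0 0 0; 0 -.015 0 0 0 0 0; 0 -.025 .0003 0 0 0 0; 0 -.05 .001 0 0 0 0; 0 -.07 .001 0.02 0 0 0; 0 -.07 .001 .06 0 0 0",
)

```text
time_s: 18.55
tool_pos: [0.4535, 0.0181, 0.1033]
tool_rot: [[-0.011, 0.022, 1.0], [0.002, 1.0, -0.022], [-1.0, 0.002, -0.011]]
wrist_force: [0.3, 0.5, 0.4]
width: 0.003
```

>>> drive_tool(
  targets="0 -.03 0 0.04 0 0 0; 0 -.05 0 0.06 0 0 0; 0 -.05 0 0.06 0 0 0; 0 -.05 0 0.06 0 0 0",
)

```text
time_s: 18.95
tool_pos: [0.4104, 0.0169, 0.1655]
tool_rot: [[0.004, 0.022, 1.0], [-0.001, 1.0, -0.022], [-1.0, -0.001, 0.004]]
wrist_force: [-0.2, 0.4, 0.2]
width: 0.007
```

```bash
python3 - <<'E'
from h import *
T=viewer.get_image('top');S=viewer.get_image('side')
s=sensors.sense();print(s['time_s'],s['tool_pos'],s['wrist_force'])
o=np.hstack([cv2.resize(S['frame'][270:370,160:285],(500,400)),cv2.resize(T['frame'][130:230,225:300],(300,400))])
cv2.imwrite('pics/s11.png',o);cv2.imwrite('pics/t11.png',T['frame'])
a=cv2.imread('pics/top0.png')
# spring pad bar row profile (columns between the two guide rods' outer ends), initial vs now
for f in (a,T['frame']):
    g=cv2.cvtColor(f,cv2.COLOR_BGR2HSV)[160:190,249:252].mean(1)
    print(g[:,1].astype(int))
E
```

```text
19.05 [0.41050391 0.01686832 0.1644809 ] [-0.85640097  0.15781691  1.16980148]
[ 17  16  17  15  15  29  24  53  95  99 101 102 106 103  89  14  10   5
  14  27 138 172 152 106  55  19   4   9  14  37]
[ 15  13  11  11  11  41  14  51  95  99 102  81  10  10   7  28  25 144
 167 159 110  60  16   6   9   7  13   5  10   7]
```

View pics/s11.png

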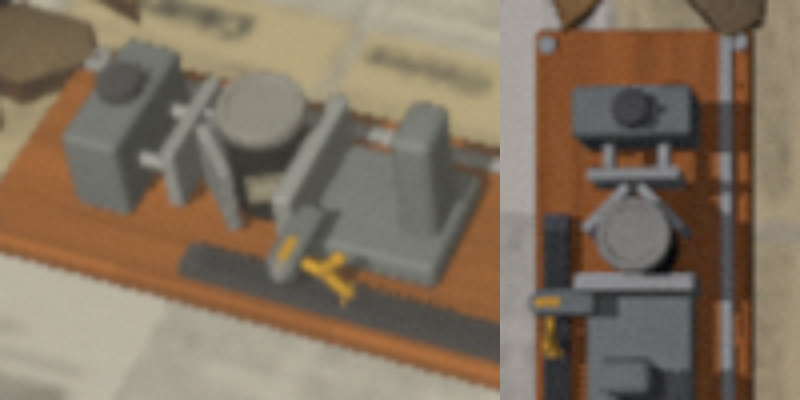

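The canister is upright in the V, and the sliding jaw, now let go, still holds the pad about 5.5 mm back on its spring, or roughly 7.5 N. The robot is clear, so I'm handing in.

```bash
python3 - <<'E'
from h import *
print(r.hand_in())
E
```

```text
the job is handed in; nothing more can be done
None
```

The canister is clamped upright in the V of the far jaw, held by the pawl with the robot well clear, and the job was handed in at about 19 s. No verdict was reported.

- **How it was done:** I picked up the black canister, stood it on the bed in front of the V and let go. I then pushed the tab with the shut fingers in 1–2 mm steps until the wrist read about 13.5–13.8 N along the closing direction.
- **Squeeze while pushing:** Pawl and friction took 2–4 N of that. The pad had moved about 7.5 mm, so the canister itself saw roughly 10 N, under the 20 N limit.
- **After letting go:** The pictures show the canister upright and centred against the jaw face, and the pad still pushed in about 5.5 mm. The pad's spring figures put the clamping force at about 7.5 N, inside the 3–20 N range. This comes from the pad's position in the top picture; it was not measured directly.
- **What disagreed:** The side and top views first put the canister up to 6 mm apart, and the wrist camera settled it. During the push the wrist also read up to 9 N upward and 4 N sideways, which I put down to the fingers rubbing on the tab.

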